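# Load the fat cell into the prototype's battery holder

### The job

Fit the fattest of the three loose battery cells into the empty battery holder on the prototype board: first seat its flat end against the coil spring contact, then press its button end down between the two side clips until they hold it. Leave the cell lying fully home in the holder and let go.

Things in the scene. Friction and masses are not known exactly. Their poses are not given: they have to be found in the camera images.
- cell: The fattest cell: plain grey cylinder, 32 mm diameter, 70 mm long, 145 g; flat at one end, steel button at the other. Origin at its centre; x axis along it, flat end to button end (may be rolled about x). Starts level in a cardboard V rest 50 mm long, 28 wide, 14 high, its axis 24.5 mm above the table. Two thinner cells (26 and 18 mm) lie in like rests about 100 mm away: not wanted.
- cell_button (a point): Centre of the button's face on the fat cell (button 11 mm wide, the last 2 mm of the length), 35 mm from the cell's centre along its x axis.
- holder: Black battery holder fixed on a 5 mm wood board. Origin on the table under the home cell's middle; x from spring end to clip end, z up. The home cell lies along x, axis 32.5 mm up, in a V trough 68 mm long, 27 wide, 22 high. Fingers can straddle the cell from x -50 to +18 mm: clear to the board from 14 to 80 mm either side. Spring end wall at x -50 mm, 36 mm wide, 57 high.
- clips (a point): Point on the home cell's axis midway between the two sprung steel clips, 25 mm from the holder's middle towards +x. Clips: 12 mm long in x, noses 27 mm apart 40.5 mm above the table, lips flaring to 50 mm. Pressed with some 10 N the cell spreads them; they close over it when home. Unpressed, it rests on them, button end 17 to 20 mm too high. End stop at x 35 mm, ramped out above to 43 mm at 47 mm height.
- spring_contact (a joint): How far the spring contact is pushed in (towards the holder's -x), m: 0 free, 0.012 fully in, about 0.006 with the cell home. An 18 mm wide upright steel tab on a coil spring, face at x -29 mm when free, from 24 to 46 mm above the table, then a lip leaning back to x -37 mm at 58 mm; 350 N/m, so 2 N at home. The free gap from it to the end stop is 64 mm, 6 mm shorter than the cell.

How it is judged (in metres and radians):
On the way:
1. the flat end pushes the spring contact in (by over 2 mm) while the button end is still up (over 5 mm above home) (value of joint spring_contact above 0.002 m and z of cell_button in the frame of holder above 0.0375 m and x of cell_button in the frame of holder above 0.01 m and horizontal distance between cell and holder below 0.025 m).
At the end, for the whole second after the job is handed in: The fat cell is at rest, home in the holder: centre within 10 mm in plan, centre and button end at most 5 mm above home height, axis within 10 degrees, button at the clip end, flat end pushing the spring contact in by over 2 mm (horizontal distance between cell and holder below 0.01 m and z of each of cell, cell_button in the frame of holder below 0.0375 m and x of cell_button in the frame of holder above 0.02 m and angle between the x axis of cell and the x axis of holder, either way round below 0.175 rad and value of joint spring_contact above 0.002 m and linear speed of cell below 0.02 m/s); the robot touches nothing.
It also fails if it takes over 40 s, if anything falls off the work surface, if the arm or the gripper's body presses on something with over 40 N, if the wrist force passes 120 N, or if a joint passes its speed limit or range.

### The arm

A 6-joint arm with a two-finger parallel gripper is mounted at the origin on the work surface. World frame = base frame: x ahead of the robot, y to its left, z up, the work surface at z = 0. Lengths are in m, angles in degrees, forces in N, time in s.
With the tool pointing down it reaches from about 0.3 to 0.75 m from the base axis. Payload 8.5 kg.
Tool frame: the origin (TCP) lies on the mounting face of the last link; the fingertips stand 173 mm ahead of it and the grasp point (between the pads) lies 155 mm ahead of it (env.tips_ahead is the distance from the TCP to the fingertips, in m); z points along the fingers, x is the direction in which the jaws open and shut, and the axes are right-handed (so a half turn about z gives the same grasp; the last joint's range is limited). The gripper opens to 85 mm and grips with 20 to 120 N. Pads are 22 mm wide; open, the fingers measure 114 mm over their backs; the gripper's body (76 mm by 85 mm) begins 54 mm behind the grasp point. The pads swing forward as they close: fully open they stand 13 mm farther back than shut.
Start: joints at [57.909, 21.807, 74.336, -0, 83.858, -12.336], TCP at [0.186, 0.518, 0.405] pointing down, gripper open.
Joint ranges: [-178.18, 178.18], [-50.72, 133.34], [12.68, 142.11], [-81.47, 261.47], [9.98, 163.14], [-165.26, 165.26]. Speed limits (degrees/s): [136.94, 136.94, 180, 180, 180, 180].

### API

Orientations are given as a 3x3 rotation matrix whose columns are the frame's x, y, z axes.
In Python, from rig import env gives the robot as it stands. The module is installed in compiled form; this text tells all that it offers.
- The arm moves only by the tool step_arm, never from a script. Its argument "increments" is a list of rows, each an object of numbers: "x", "y", "z": the shift along the tool's x, y, z in cm; "wx", "wy", "wz": the turn, a rotation vector about the tool's x, y, z in rad; "gripper": the finger opening in cm, from 0 to 8.54. A call has 1 to 20 rows; each row shifts and turns the commanded pose from where the row before left it, along the tool's axes as they then stand; what a row does not reach is not made up. A row lasts 1/10 s, in which the tool goes at most 50 mm and 8.59 degrees, less where a joint would pass 70% of its speed; a pose out of reach is approached as far as the arm can. A call with a gripper value outside its range is refused whole. The fingers move at their own pace and stop on an object; "newtons" is the grip in N (left out, the last holds). Time passes only in rows, so rows that do not move let the fingers close. It gives the time, the measured TCP pose, the force and the opening at its end, in the units of the state.
- env.observe(): the state, without advancing time (a new reading comes with each control period).
- env.get_image(name): name is "side" or "top" or "wrist"; returns a dict with "color" (400x640x3 uint8, blue, green, red), "camera_matrix" (3x3 intrinsics, pixels), "rvec" (rotation vector, rad) and "tvec" (3), from world to camera coordinates, as OpenCV has them. Camera axes: x right, y down, z forward; pixel columns grow to the right and rows downward; lengths in m; the calibration is good to about 2 mm. A picture is of the moment at which its call begins. There is no depth.
- env.close_job(): hands the job in, once; it reports no verdict.
The state is a dict: "time_s": time; "q": joint angles; "qvel": joint speeds; "joint_efforts": joint torques, N m; "position": TCP position; "tool_rot": TCP orientation; "ft_force": force on the tool from outside, world axes, zero at the start; "wrist_torque": the same for the moment, N m; "grip_width": finger opening in m.
Only numpy, scipy, OpenCV 4.12 (cv2) and the standard library are available. Lean on these libraries where they do the work, as an engineer would, in place of code of your own. Each camera call takes 0.05 s, during which the arm holds its last target. There are 200 camera calls.

## Working session

There is one attempt and no reset: what is moved stays moved. The work goes in short steps, Python scripts to look and compute and a tool call to move; the robot and the scene stay as the last step left them, time stands still between calls to the robot, and variables do not carry over. Pictures are saved under pics/ and viewed, about 8 in all and at most 12, crops included, and the job is handed in when it is done.

Besides the shell and the picture viewer there is one more tool, called by a JSON object that holds its "fn" and its "kwargs". step_arm: Moves the arm, as the interface text tells. Its arguments: {"type":"object","properties":{"increments":{"type":"array"},"newtons":{"type":"number"}},"required":["increments"]}

```bash
mkdir -p pics
python3 - <<'E'
from rig import env
import cv2,numpy as np
s=env.observe(); print(s)
for n in("top","side"):
    d=env.get_image(n); cv2.imwrite(f"pics/{n}0.png",d["color"]); print(n,d["camera_matrix"],d["rvec"],d["tvec"])
E
```

```text
{'time_s': 0.0, 'q': array([ 5.79086223e+01,  2.18415588e+01,  7.43858811e+01, -8.81316197e-04,
        8.38583778e+01, -1.23342055e+01]), 'qvel': array([-0.09353881,  0.03649443,  0.02585469,  0.00612909,  0.05987778,
       -0.02982401]), 'joint_efforts': array([-7.53441827e-05, -4.48471642e+01, -2.31276405e+01, -1.96437172e-04,
        4.81726442e-03, -7.45991343e-06]), 'position': array([0.18588258, 0.51758658, 0.40409962]), 'tool_rot': array([[ 3.38032397e-01,  9.41134149e-01, -7.82780917e-04],
       [ 9.41133332e-01, -3.38033166e-01, -1.27706374e-03],
       [-1.46649421e-03, -3.05012295e-04, -9.99998878e-01]]), 'ft_force': array([-0.38192845, -0.09795306,  0.89313443]), 'wrist_torque': array([0.02705957, 0.01875406, 0.04393341]), 'grip_width': 0.08539952320919933}
top [[376.55733744   0.         319.5165443 ]
 [  0.         376.55733744 193.6865405 ]
 [  0.           0.           1.        ]] [ 2.09311703 -2.15328215  0.17914218] [0.0779975  0.54912419 0.62072126]
side [[373.91093402   0.         322.92215287]
 [  0.         373.91093402 197.11137917]
 [  0.           0.           1.        ]] [ 0.55472505 -2.54381038  1.32740101] [0.51818526 0.15405659 0.61041965]
```

View pics/top0.png

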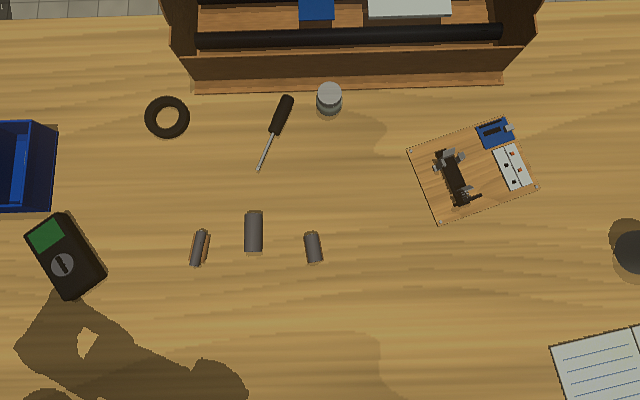

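View pics/side0.png

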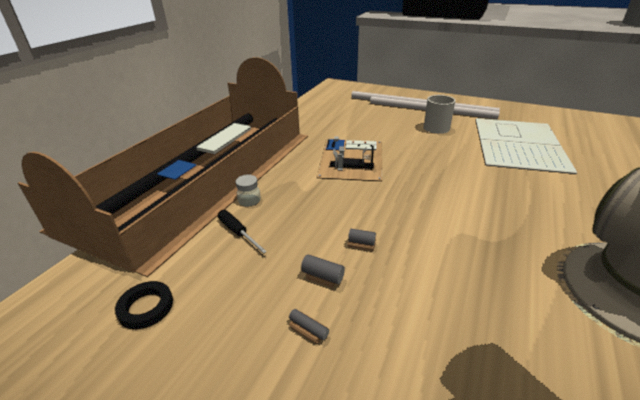

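Fat cell at top-image (253,231); holder at about (455,178). I'll zoom in on both to tell which end is which.

```bash
cat > h.py <<'E'
from rig import env
import cv2,numpy as np
def ray(d,u,v,z):
    "pixel to world on the plane at height z"
    R=cv2.Rodrigues(d["rvec"])[0]; t=d["tvec"].reshape(3)
    c=-R.T@t; p=cv2.undistortPoints(np.array([[[u,v]]],float),d["camera_matrix"],None)[0,0]
    r=R.T@np.array([*p,1]); return c+r*(z-c[2])/r[2]
def proj(d,P): return cv2.projectPoints(np.atleast_2d(np.array(P,float)),d["rvec"],d["tvec"],d["camera_matrix"],None)[0][:,0]
E
python3 - <<'E'
from h import *
d=env.get_image("top"); s=env.get_image("side")
c=lambda im,x,y,w,h:cv2.resize(im["color"][y:y+h,x:x+w],(400,300),interpolation=cv2.INTER_CUBIC)
cv2.imwrite("pics/z1.png",np.vstack([np.hstack([c(d,230,198,64,48*1+16)[:300],c(d,400,110,150,112)]),np.hstack([c(s,290,240,64,48),c(s,312,125,80,60)])]))
print("campos",-cv2.Rodrigues(d["rvec"])[0].T@d["tvec"].reshape(3))
for u,v in((253,211),(253,252),(253,231)): print(ray(d,u,v,.0245))
for u,v in((447,152),(467,205)): print(ray(d,u,v,.04))
E
```

```text
campos [0.43205034 0.05731499 0.7091991 ]
[0.52694202 0.18560901 0.0245    ]
[0.45246515 0.18529744 0.0245    ]
[0.49025232 0.18545552 0.0245    ]
[ 0.62362698 -0.17342361  0.04      ]
[ 0.52453349 -0.20045699  0.04      ]
```

View pics/z1.png

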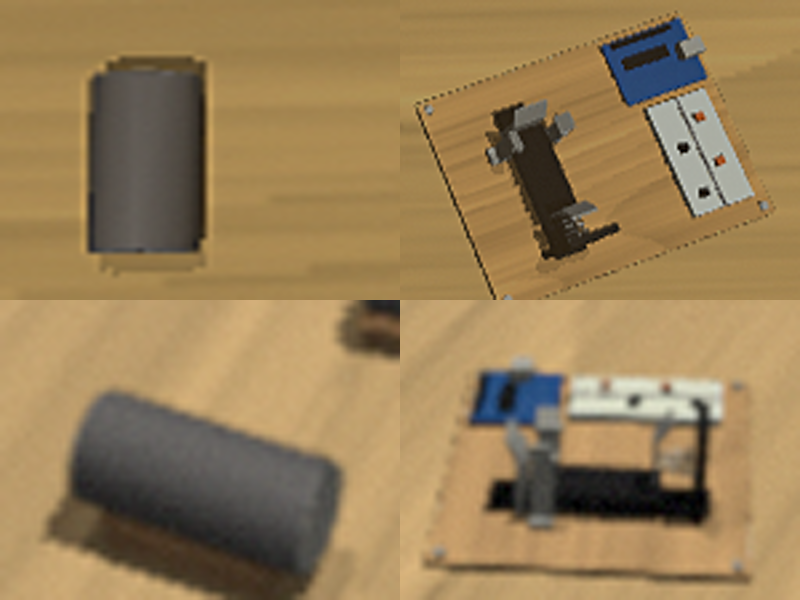

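Clip end (lips, end stop) is at the far end of the holder and the spring wall is at the near end. The cell's button end isn't clear yet, so I'll move above the cell and look with the wrist camera.

{"fn": "step_arm", "kwargs": {"increments": [{"x": -2.1, "y": 4}, {"x": -2.1, "y": 4}, {"x": -2.1, "y": 4}, {"x": -2.1, "y": 4}, {"x": -2.1, "y": 4}, {"x": -2.1, "y": 4}, {"x": -2.1, "y": 4}, {"x": -2.1, "y": 4}, {"x": -2.1, "y": 4}, {"x": -2.1, "y": 4}, {"wz": -0.115}, {"wz": -0.115}, {"wz": -0.115}, {"z": 3}, {"z": 3}, {}]}}

```text
invalid input at $.increments[0]: expected keys x, y, z, wx, wy, wz, gripper
```

Run:
```python
from h import *
d=env.get_image("wrist"); cv2.imwrite("pics/w1.png",d["color"]); s=env.observe(); print(s["position"],s["tool_rot"],s["q"])
print(d["camera_matrix"],proj(d,[[.527,.1855,.0245],[.4525,.1853,.0245]]))
```

```text
[0.1858882  0.5176171  0.40444181] [[ 3.38000175e-01  9.41145981e-01 -3.50870174e-04]
 [ 9.41145832e-01 -3.38000327e-01 -5.49718057e-04]
 [-6.35959173e-04 -1.44415202e-04 -9.99999787e-01]] [ 5.79096600e+01  2.18235897e+01  7.43563958e+01  3.00832354e-04
  8.38573787e+01 -1.23352848e+01]
[[277.38886778   0.         314.70489548]
 [  0.         277.38886778 198.32857997]
 [  0.           0.           1.        ]] [[200.07131254 422.46291879]
 [179.83757063 391.35898453]]
```

View pics/w1.png

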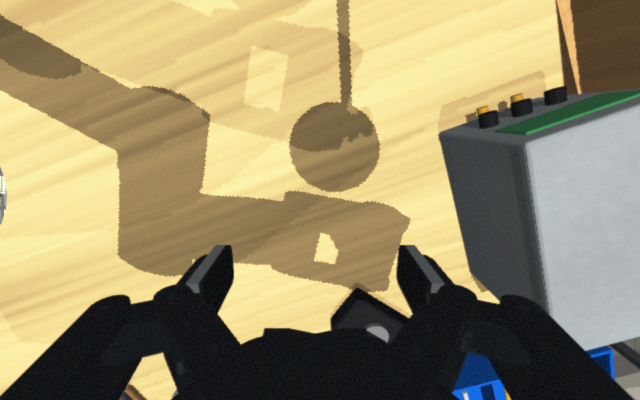

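All seven keys are needed in each row, so the arm didn't move and the wrist picture shows only bare table. I'll resend the move with full rows.

{"fn": "step_arm", "kwargs": {"increments": [{"x": -2.1, "y": 4, "z": 0, "wx": 0, "wy": 0, "wz": 0, "gripper": 8.5}, {"x": -2.1, "y": 4, "z": 0, "wx": 0, "wy": 0, "wz": 0, "gripper": 8.5}, {"x": -2.1, "y": 4, "z": 0, "wx": 0, "wy": 0, "wz": 0, "gripper": 8.5}, {"x": -2.1, "y": 4, "z": 0, "wx": 0, "wy": 0, "wz": 0, "gripper": 8.5}, {"x": -2.1, "y": 4, "z": 0, "wx": 0, "wy": 0, "wz": 0, "gripper": 8.5}, {"x": -2.1, "y": 4, "z": 0, "wx": 0, "wy": 0, "wz": 0, "gripper": 8.5}, {"x": -2.1, "y": 4, "z": 0, "wx": 0, "wy": 0, "wz": 0, "gripper": 8.5}, {"x": -2.1, "y": 4, "z": 0, "wx": 0, "wy": 0, "wz": 0, "gripper": 8.5}, {"x": -2.1, "y": 4, "z": 0, "wx": 0, "wy": 0, "wz": 0, "gripper": 8.5}, {"x": -2.1, "y": 4, "z": 0, "wx": 0, "wy": 0, "wz": 0, "gripper": 8.5}, {"x": 0, "y": 0, "z": 0, "wx": 0, "wy": 0, "wz": -0.115, "gripper": 8.5}, {"x": 0, "y": 0, "z": 0, "wx": 0, "wy": 0, "wz": -0.115, "gripper": 8.5}, {"x": 0, "y": 0, "z": 0, "wx": 0, "wy": 0, "wz": -0.115, "gripper": 8.5}, {"x": 0, "y": 0, "z": 3, "wx": 0, "wy": 0, "wz": 0, "gripper": 8.5}, {"x": 0, "y": 0, "z": 3, "wx": 0, "wy": 0, "wz": 0, "gripper": 8.5}, {"x": 0, "y": 0, "z": 0, "wx": 0, "wy": 0, "wz": 0, "gripper": 8.5}, {"x": 0, "y": 0, "z": 0, "wx": 0, "wy": 0, "wz": 0, "gripper": 8.5}]}}

```text
time_s: 1.95
position: [0.4916, 0.1848, 0.3454]
tool_rot: [[-0.0, 1.0, -0.0], [1.0, 0.0, -0.0], [-0.0, -0.0, -1.0]]
ft_force: [0.7, -0.5, 0.2]
grip_width: 0.0847
```

Run:
```python
from h import *
d=env.get_image("wrist"); cv2.imwrite("pics/w2.png",d["color"]); s=env.observe(); print(s["position"],s["tool_rot"],s["q"])
print(proj(d,[[.527,.1855,.0245],[.4525,.1853,.0245]]), "cam",-cv2.Rodrigues(d["rvec"])[0].T@d["tvec"].reshape(3))
```

```text
[0.49171039 0.18484067 0.3460401 ] [[-2.40696466e-04  9.99998358e-01  1.79603147e-03]
 [ 9.99999934e-01  2.40208564e-04  2.71866366e-04]
 [ 2.71434497e-04  1.79609679e-03 -9.99998350e-01]] [ 7.67640121e+00  2.22973567e+01  8.39248191e+01  1.76241909e-03
  7.36737606e+01 -8.23378696e+01]
[[315.11827293 217.10097876]
 [315.04040016 149.7128049 ]] cam [0.41998085 0.18480831 0.31556963]
```

View pics/w2.png

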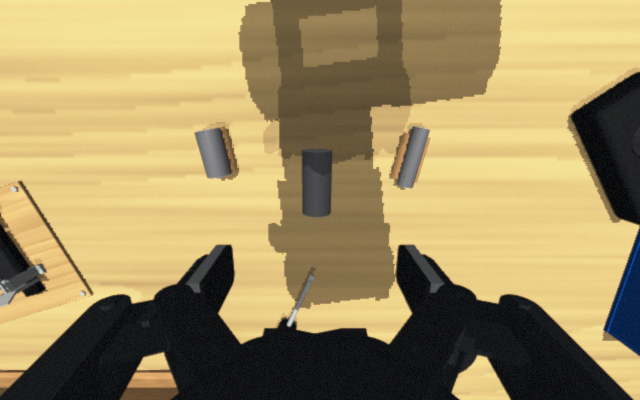

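The cell spans (316,150)–(316,216), matching the prediction. The button isn't evident, so I'll boost the contrast on the ends.

Run:
```python
from h import *
w=env.get_image("wrist");t=env.get_image("top");s=env.get_image("side")
print("side cam",-cv2.Rodrigues(s["rvec"])[0].T@s["tvec"].reshape(3)); print(proj(s,[[.527,.1855,.0245],[.4525,.1855,.0245]]),proj(t,[[.527,.1855,.0245],[.4525,.1855,.0245]]))
def c(im,x,y,w_,h_):
    a=im["color"][y:y+h_,x:x+w_].astype(float); return cv2.resize(np.clip(a*1.8 if im is not w else a*3,0,255).astype(np.uint8),(390,300),interpolation=cv2.INTER_NEAREST)
cv2.imwrite("pics/z2.png",np.hstack([c(w,270,145,104,80),c(s,290,245,65,50)]))
```

```text
side cam [0.28447678 0.59178077 0.48345634]
[[301.0010941  260.82857403]
 [340.58596788 273.77394722]] [[253.05937449 210.96698945]
 [252.88784531 251.98356819]]
```

View pics/z2.png

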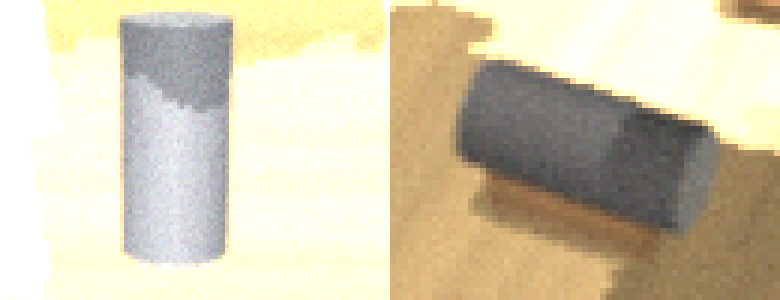

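The near end (-x world) is a plain full disc, so the button is at +x, the same way round as the holder needs. Next: the exact centre.

Run:
```python
from h import *
w=env.get_image("wrist");print(env.tips_ahead)
for u,v in((316,151.7),(316,214.9),(302.5,190),(330,190)): print(ray(w,u,v,.0405 if u==316 else .0245))
```

```text
0.1734
[0.45341523 0.18634547 0.0405    ]
[0.51963834 0.1865158  0.0405    ]
[0.49671827 0.17187012 0.0245    ]
[0.49668651 0.2017538  0.0245    ]
```

{"fn": "step_arm", "kwargs": {"increments": [{"x": 0.2, "y": -0.35, "z": 3.5, "wx": 0, "wy": 0, "wz": 0, "gripper": 8.5}, {"x": 0, "y": 0, "z": 4, "wx": 0, "wy": 0, "wz": 0, "gripper": 8.5}, {"x": 0, "y": 0, "z": 4, "wx": 0, "wy": 0, "wz": 0, "gripper": 8.5}, {"x": 0, "y": 0, "z": 3, "wx": 0, "wy": 0, "wz": 0, "gripper": 8.5}, {"x": 0, "y": 0, "z": 2.2, "wx": 0, "wy": 0, "wz": 0, "gripper": 8.5}, {"x": 0, "y": 0, "z": 0, "wx": 0, "wy": 0, "wz": 0, "gripper": 8.5}, {"x": 0, "y": 0, "z": 0, "wx": 0, "wy": 0, "wz": 0, "gripper": 2.5}, {"x": 0, "y": 0, "z": 0, "wx": 0, "wy": 0, "wz": 0, "gripper": 2.5}, {"x": 0, "y": 0, "z": 0, "wx": 0, "wy": 0, "wz": 0, "gripper": 2.5}, {"x": 0, "y": 0, "z": 0, "wx": 0, "wy": 0, "wz": 0, "gripper": 2.5}, {"x": 0, "y": 0, "z": 0, "wx": 0, "wy": 0, "wz": 0, "gripper": 2.5}, {"x": 0, "y": 0, "z": 0, "wx": 0, "wy": 0, "wz": 0, "gripper": 2.5}, {"x": 0, "y": 0, "z": 0, "wx": 0, "wy": 0, "wz": 0, "gripper": 2.5}], "newtons": 80}}

```text
time_s: 3.5
position: [0.4881, 0.1866, 0.1791]
tool_rot: [[-0.0, 1.0, 0.002], [1.0, 0.0, -0.0], [-0.0, 0.002, -1.0]]
ft_force: [-1.6, -2.5, 8.7]
grip_width: 0.0302
```

{"fn": "step_arm", "kwargs": {"increments": [{"x": 0, "y": 0, "z": -2, "wx": 0, "wy": 0, "wz": 0, "gripper": 2.5}, {"x": 0, "y": 0, "z": -4, "wx": 0, "wy": 0, "wz": 0, "gripper": 2.5}, {"x": 0, "y": 0, "z": -4, "wx": 0, "wy": 0, "wz": 0, "gripper": 2.5}, {"x": 0, "y": 0, "z": -4, "wx": 0, "wy": 0, "wz": 0, "gripper": 2.5}, {"x": 0, "y": 0, "z": -2, "wx": 0, "wy": 0, "wz": 0, "gripper": 2.5}, {"x": -4, "y": 1.5, "z": 0, "wx": 0, "wy": 0, "wz": 0, "gripper": 2.5}, {"x": -4, "y": 1.5, "z": 0, "wx": 0, "wy": 0, "wz": 0, "gripper": 2.5}, {"x": -4, "y": 1.5, "z": 0, "wx": 0, "wy": 0, "wz": 0, "gripper": 2.5}, {"x": -4, "y": 1.5, "z": 0, "wx": 0, "wy": 0, "wz": 0, "gripper": 2.5}, {"x": -4, "y": 1.5, "z": 0, "wx": 0, "wy": 0, "wz": 0, "gripper": 2.5}, {"x": -4, "y": 1.5, "z": 0, "wx": 0, "wy": 0, "wz": 0, "gripper": 2.5}, {"x": -4, "y": 1.5, "z": 0, "wx": 0, "wy": 0, "wz": 0, "gripper": 2.5}, {"x": -4, "y": 1.5, "z": 0, "wx": 0, "wy": 0, "wz": 0, "gripper": 2.5}, {"x": -4, "y": 1.5, "z": 0, "wx": 0, "wy": 0, "wz": 0, "gripper": 2.5}, {"x": 0, "y": 1.5, "z": 0, "wx": 0, "wy": 0, "wz": 0, "gripper": 2.5}, {"x": 0, "y": 0, "z": 0, "wx": 0, "wy": 0, "wz": 0, "gripper": 2.5}, {"x": 0, "y": 0, "z": 0, "wx": 0, "wy": 0, "wz": 0, "gripper": 2.5}], "newtons": 100}}

```text
time_s: 5.2
position: [0.6376, -0.1727, 0.3376]
tool_rot: [[-0.001, 1.0, -0.001], [1.0, 0.001, 0.0], [0.0, -0.001, -1.0]]
ft_force: [0.6, 1.1, -0.7]
grip_width: 0.0295
```

Run:
```python
from h import *
d=env.get_image("wrist"); cv2.imwrite("pics/w3r.png",d["color"]); s=env.observe(); print(s["position"],s["q"],s["grip_width"],s["ft_force"])
np.savez("w3.npz",**d)
a=d["color"]; cv2.imwrite("pics/w3.png",cv2.resize(a[40:400,160:640],(800,600),interpolation=cv2.INTER_CUBIC))
```

```text
[ 0.63746733 -0.17236188  0.33781935] [-2.53793883e+01  3.57557781e+01  6.10840877e+01 -1.50679657e-03
  8.32009315e+01 -1.15444303e+02] 0.029644153511424402 [-0.11915343 -0.49199457 -1.87862977]
```

View pics/w3.png

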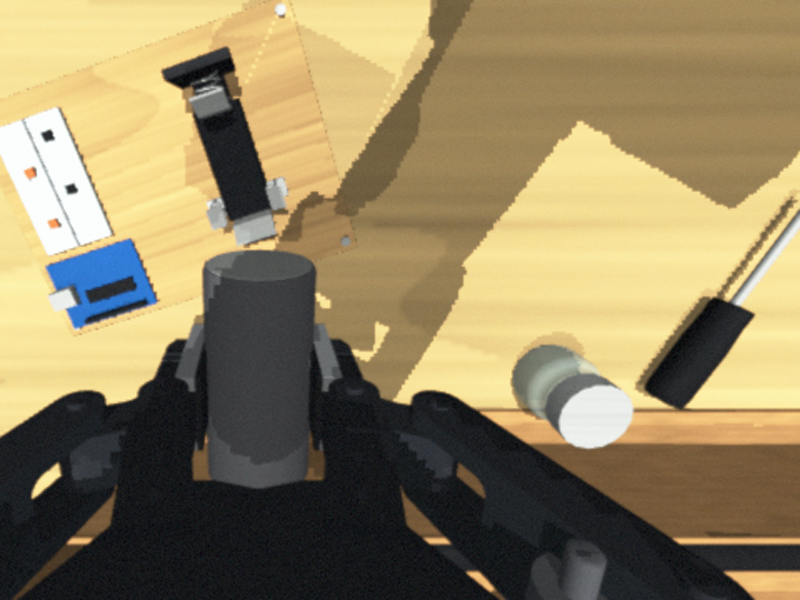

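The cell is held centrally with its flat end towards the spring side. In the crop: spring wall top (165,72)–(230,49), spring tab (211,99), clip lips (217,214) and (278,194), end-stop ramp outer edge about (257,240). I'll fit the holder pose to these.

```bash
cat > fit.py <<'E'
from h import *
from scipy.optimize import least_squares
d=dict(np.load("w3.npz"))
# crop px, holder xyz (mm)
F=[((217,214),(25,21,46)),((278,194),(25,-21,46)),((257,241),(43,0,47)),((176,88),(-50,18,57)),((234,67),(-50,-18,57)),((211,112),(-29,0,46)),((209,86),(-37,0,58)),((211,165),(0,13.5,22)),((251,152),(0,-13.5,22))]
px=np.array([(160+.6*a[0],40+.6*a[1]) for a,_ in F]); P=np.array([p for _,p in F])/1000
def W(p,P):
    c,s=np.cos(p[2]),np.sin(p[2]); return np.c_[p[0]+c*P[:,0]-s*P[:,1],p[1]+s*P[:,0]+c*P[:,1],P[:,2]]
f=lambda p:(proj(d,W(p,P))-px).ravel()
r=least_squares(f,[.574,-.187,.3],loss="soft_l1")
if __name__=="__main__":
    print(r.x,np.degrees(r.x[2])); print(r.fun.reshape(-1,2).round(1))
    for a,b in (((290,0),(355,240)),((75,333),(355,241)),((280,10),(345,241))):
        A,B=[ray(d,160+.6*u,40+.6*v,.005) for u,v in(a,b)]; print(A,B,np.degrees(np.arctan2(*(B-A)[[1,0]])))
    t=env.get_image("top"); 
    im=cv2.resize(t["color"][110:222,400:550],(600,448),interpolation=cv2.INTER_CUBIC)
    for q in proj(t,W(r.x,P)): cv2.circle(im,tuple(np.int32((q-[400,110])*4+2)),3,(0,0,255),-1)
    im2=cv2.resize(d["color"][40:240,160:400],(720,600),interpolation=cv2.INTER_CUBIC)[:,:400]
    for q in proj(d,W(r.x,P)): cv2.circle(im2,tuple(np.int32((q-[160,40])*3+1)),3,(0,0,255),-1)
    cv2.imwrite("pics/f.png",np.hstack([im2[:448],im[:,:400]]))
E
python3 fit.py
```

```text
[ 0.58593618 -0.19715734 -0.00258149] -0.14790851320194437
[[ 20.5  -1.7]
 [-60.2  10.1]
 [-25.3   0.6]
 [ 41.4 -12.7]
 [-36.4  -0.3]
 [  0.7  -0.4]
 [  0.4   4.8]
 [ 17.   -1. ]
 [-33.8   6.7]]
[ 0.49351044 -0.15377475  0.005     ] [ 0.63751725 -0.10700363  0.005     ] 17.992971800586936
[ 0.70590499 -0.30263156  0.005     ] [ 0.63820766 -0.10696174  0.005     ] 109.08446210056793
[ 0.49877367 -0.15954485  0.005     ] [ 0.63821827 -0.11369083  0.005     ] 18.20258298848378
```

View pics/f.png

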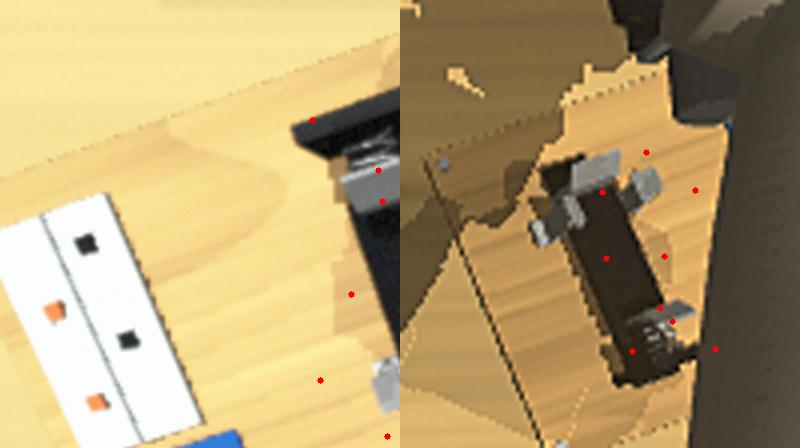

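I had the sides swapped (image right is +y). Flipping the sign.

```bash
sed -i 's|for _,p in F\])/1000|for _,p in F])/1000*[1,-1,1]|' fit.py; python3 fit.py | head -11
```

```text
[ 0.5843177  -0.18664884  0.30889241] 17.698231556465146
[[-3.4  1.9]
 [ 2.1  0.6]
 [-0.7 -3. ]
 [-5.9 -4.9]
 [-0.3 -6.3]
 [ 2.5 -0.6]
 [-0.6  5. ]
 [ 1.3  1.5]
 [ 2.8  1. ]]
[ 0.49351044 -0.15377475  0.005     ] [ 0.63751725 -0.10700363  0.005     ] 17.992971800586936
```

```bash
cat > ov.py <<'E'
from fit import *
i=[0,1,2,5,6,7,8]
r=least_squares(lambda p:(proj(d,W(p,P[i]))-px[i]).ravel(),[.584,-.187,.31],loss="soft_l1"); print(r.x,r.fun.reshape(-1,2).round(1).tolist())
im=cv2.resize(d["color"][55:200,245:355],(0,0),fx=4.1,fy=4.1,interpolation=cv2.INTER_CUBIC)
raw=im[:,:375].copy()
def L(c,*q):
    q=np.int32((proj(d,W(r.x,np.array(q)/1000))-[245,55]+.5)*4.1*8); cv2.polylines(im,[q],True,c,1,cv2.LINE_AA,3)
g=(0,255,0);R=(0,0,255);m=(255,0,255);y=(0,255,255)
L(g,(-34,13.5,22),(34,13.5,22),(34,-13.5,22),(-34,-13.5,22))
L(R,(-50,18,57),(-50,-18,57),(-50,-18,5),(-50,18,5))
L(m,(-29,9,24),(-29,9,46),(-37,9,58),(-37,-9,58),(-29,-9,46),(-29,-9,24))
L(y,(35,9,20),(35,9,40),(43,9,47),(43,-9,47),(35,-9,40),(35,-9,20))
for s in(1,-1): L(R,(19,s*13.5,40.5),(31,s*13.5,40.5),(31,s*25,50),(19,s*25,50))
cv2.imwrite("pics/ov.png",np.hstack([raw,im[:,:375]])); print(im.shape)
E
python3 ov.py
```

```text
[ 0.58341567 -0.18758894  0.31006738] [[-4.4, 1.0], [1.1, -0.4], [-1.7, -4.0], [1.4, -1.7], [-1.8, 3.8], [0.4, 0.6], [1.8, 0.0]]
(594, 451, 3)
```

View pics/ov.png

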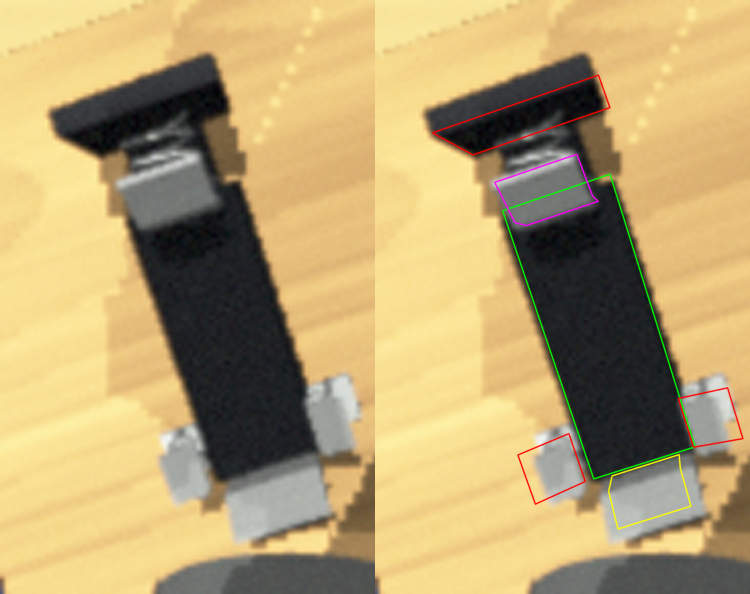

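The overlay agrees within about 1–3 px (1 px ≈ 1 mm). The trough and tab put the holder origin near (0.584, -0.187) with a yaw of 17.8°. Next I check how the cell sits in the jaws.

Run:
```python
from h import *
d=dict(np.load("w3.npz")); T=np.array([.6375,-.1724,.3378])
for dz in(.150,.155,.160):
  for fx in(-.032,-.035,-.038):
    P=[T+[fx,0,-dz+h] for h in(.016,-.016)]; q=(proj(d,P)-[160,40])/.6; print(dz,fx,q.round(0).tolist())
g=cv2.cvtColor(d["color"],cv2.COLOR_BGR2GRAY); print(g[182:215,316].tolist())
print(g[230,270:370].tolist())
```

```text
0.15 -0.032 [[258.0, 301.0], [258.0, 263.0]]
0.15 -0.035 [[258.0, 289.0], [258.0, 254.0]]
0.15 -0.038 [[259.0, 277.0], [258.0, 244.0]]
0.155 -0.032 [[258.0, 294.0], [258.0, 259.0]]
0.155 -0.035 [[258.0, 282.0], [258.0, 250.0]]
0.155 -0.038 [[258.0, 271.0], [258.0, 241.0]]
0.16 -0.032 [[258.0, 287.0], [258.0, 255.0]]
0.16 -0.035 [[258.0, 276.0], [258.0, 246.0]]
0.16 -0.038 [[258.0, 265.0], [258.0, 237.0]]
[161, 111, 130, 207, 219, 223, 219, 187, 103, 79, 78, 82, 79, 80, 81, 80, 85, 80, 83, 84, 82, 83, 81, 81, 84, 87, 77, 62, 63, 62, 60, 59, 63]
[230, 229, 229, 229, 229, 228, 218, 168, 137, 136, 136, 128, 82, 57, 50, 51, 56, 58, 56, 53, 58, 56, 61, 58, 59, 57, 59, 61, 62, 58, 59, 59, 62, 58, 62, 61, 60, 60, 62, 62, 61, 63, 63, 61, 66, 64, 62, 63, 60, 67, 61, 64, 62, 60, 59, 62, 59, 60, 60, 61, 60, 62, 62, 61, 63, 60, 60, 58, 58, 59, 58, 57, 57, 56, 56, 56, 53, 55, 86, 125, 135, 133, 135, 133, 135, 135, 133, 135, 134, 133, 135, 132, 135, 136, 135, 136, 136, 134, 137, 133]
```

The cell centre sits at the grasp point. Plan: tilt the button up 0.32 rad, descend at the spring end so the tab is pushed in, shift back, then rotate level. I'll work out the increments.

```bash
cat > go.py <<'E'
import sys
from h import *
from scipy.spatial.transform import Rotation as Ro
H=np.array([.584,-.187,0]); YAW=.311
def pose(xf,zf,th):
    "tool pose for flat-end centre (xf,zf mm, holder frame) and tilt th"
    Rz=Ro.from_euler("z",YAW); u=Rz.apply([np.cos(th),0,np.sin(th)]); x=Rz.apply([0,1,0])
    R=np.c_[x,u,np.cross(x,u)]; C=H+Rz.apply([xf/1e3,0,zf/1e3])+.035*u
    return C-.155*R[:,2],R
def state():
    s=env.observe(); return s["position"],np.array(s["tool_rot"]),s
def cell(p,R):
    C=p+.155*R[:,2]; f=C-.035*R[:,1]; h=Ro.from_euler("z",-YAW).apply(f-H)*1e3
    return h.round(1),round(float(np.arcsin(R[2,1])),3)
if __name__=="__main__":
    p,R,s=state(); print("flat end xyz, tilt",cell(p,R),"F",s["ft_force"].round(1),"t",s["time_s"])
    a=[float(v) for v in sys.argv[1:]]
    for i in range(0,len(a),3):
        p2,R2=pose(*a[i:i+3]); print("shift cm",(R.T@(p2-p)*100).round(2),"turn",Ro.from_matrix(R.T@R2).as_rotvec().round(3)); p,R=p2,R2
E
python3 go.py -30 110 0 -34 110 .32 -34 65 .32 -34 34 .32 -36 34 .32 -36 33.5 .16 -35.5 32.5 0
```

```text
flat end xyz, tilt (array([ 22.1,   8.3, 183.1]), -0.0) F [ 0.9  0.3 -0.8] t 5.35
shift cm [-1.31 -4.87  7.31] turn [-0.   -0.   -0.31]
shift cm [-0.   -5.45 -0.31] turn [-0.32 -0.   -0.  ]
shift cm [ 0.   -1.42  4.27] turn [0. 0. 0.]
shift cm [ 0.   -0.98  2.94] turn [0. 0. 0.]
shift cm [ 0.   -0.19 -0.06] turn [0. 0. 0.]
shift cm [0.   2.41 0.8 ] turn [0.16 0.   0.  ]
shift cm [-0.    2.46  0.86] turn [ 0.16  0.   -0.  ]
```

{"fn": "step_arm", "kwargs": {"increments": [{"x": -0.65, "y": -2.45, "z": 2, "wx": 0, "wy": 0, "wz": 0, "gripper": 2.5}, {"x": -0.65, "y": -2.45, "z": 2, "wx": 0, "wy": 0, "wz": 0, "gripper": 2.5}, {"x": 0, "y": 0, "z": 0, "wx": 0, "wy": 0, "wz": -0.1035, "gripper": 2.5}, {"x": 0, "y": 0, "z": 0, "wx": 0, "wy": 0, "wz": -0.1035, "gripper": 2.5}, {"x": 0, "y": 0, "z": 0, "wx": 0, "wy": 0, "wz": -0.1035, "gripper": 2.5}, {"x": 0, "y": -1.8, "z": 0, "wx": -0.107, "wy": 0, "wz": 0, "gripper": 2.5}, {"x": 0, "y": -1.8, "z": 0, "wx": -0.107, "wy": 0, "wz": 0, "gripper": 2.5}, {"x": 0, "y": -1.8, "z": 0, "wx": -0.107, "wy": 0, "wz": 0, "gripper": 2.5}, {"x": 0, "y": 0, "z": 0, "wx": 0, "wy": 0, "wz": 0, "gripper": 2.5}, {"x": 0, "y": 0, "z": 0, "wx": 0, "wy": 0, "wz": 0, "gripper": 2.5}]}}

```text
time_s: 6.35
position: [0.538, -0.2023, 0.2926]
tool_rot: [[-0.306, 0.904, 0.299], [0.952, 0.29, 0.096], [-0.0, 0.314, -0.95]]
ft_force: [-0.2, -0.2, -0.8]
grip_width: 0.0293
```

```bash
python3 go.py -34 65 .32 -34 34 .32
```

```text
flat end xyz, tilt (array([-33.1,  -0.6, 134.4]), 0.319) F [-0.2 -0.2 -0.8] t 6.35
shift cm [ 0.05 -2.28  6.56] turn [-0.001  0.    -0.   ]
shift cm [ 0.   -0.98  2.94] turn [0. 0. 0.]
```

Down to just above the spring lip, then a look.

{"fn": "step_arm", "kwargs": {"increments": [{"x": 0.05, "y": -0.6, "z": 2, "wx": 0, "wy": 0, "wz": 0, "gripper": 2.5}, {"x": 0, "y": -0.8, "z": 2.3, "wx": 0, "wy": 0, "wz": 0, "gripper": 2.5}, {"x": 0, "y": -0.7, "z": 1.7, "wx": 0, "wy": 0, "wz": 0, "gripper": 2.5}, {"x": 0, "y": 0, "z": 0, "wx": 0, "wy": 0, "wz": 0, "gripper": 2.5}, {"x": 0, "y": 0, "z": 0, "wx": 0, "wy": 0, "wz": 0, "gripper": 2.5}]}}

```text
time_s: 6.85
position: [0.5377, -0.2021, 0.229]
tool_rot: [[-0.307, 0.903, 0.3], [0.952, 0.291, 0.096], [-0.0, 0.315, -0.949]]
ft_force: [0.5, -0.3, -1.1]
grip_width: 0.0294
```

```bash
python3 go.py -34 34 .32
python3 - <<'E'
from h import *
w=env.get_image("wrist")["color"];s=env.get_image("side")["color"]; np.savez("w4.npz",**env.get_image("wrist"))
cv2.imwrite("pics/l4.png",np.hstack([cv2.resize(w[60:360,200:440],(400,500)),cv2.resize(s[105:193,310:380],(398,500),interpolation=cv2.INTER_CUBIC)]))
E
```

```text
flat end xyz, tilt (array([-33.1,  -0.3,  70.9]), 0.321) F [ 0.5 -0.3 -1.1] t 6.85
shift cm [ 0.03 -1.24  3.47] turn [0.001 0.    0.001]
```

View pics/l4.png

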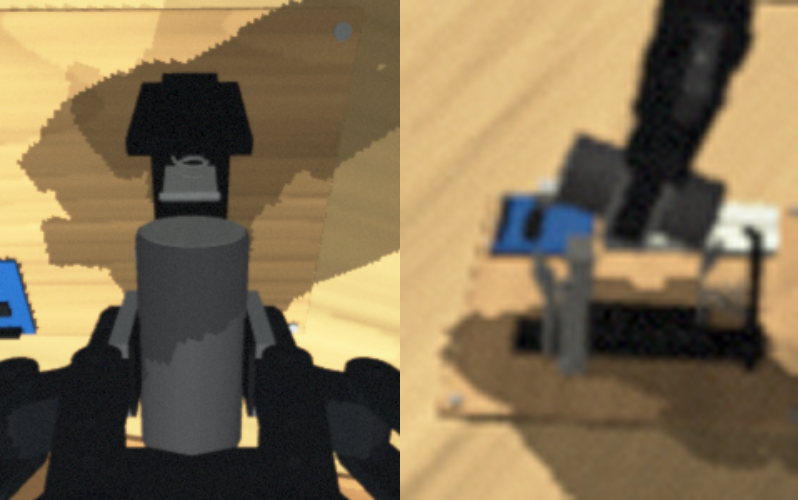

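Picture 10: cell (193), tab (190) and wall (190) are in line and level. I'll check x by projecting the tab and wall.

Run:
```python
from h import *
from go import H,YAW,Ro
d=dict(np.load("w4.npz"))
P=H+Ro.from_euler("z",YAW).apply(np.array([[-37,0,58],[-29,0,46],[-29,0,24],[-50,18,57],[-50,-18,57]])/1e3)
print(((proj(d,P)-[200,60])/.6).round(0).tolist())
```

```text
[[193.0, 193.0], [193.0, 196.0], [193.0, 166.0], [256.0, 152.0], [130.0, 152.0]]
```

Projection matches within 2 px. Descending onto the spring tab.

{"fn": "step_arm", "kwargs": {"increments": [{"x": -0.05, "y": -0.3, "z": 0.8, "wx": 0, "wy": 0, "wz": 0, "gripper": 2.5}, {"x": 0, "y": -0.2, "z": 0.6, "wx": 0, "wy": 0, "wz": 0, "gripper": 2.5}, {"x": 0, "y": -0.2, "z": 0.5, "wx": 0, "wy": 0, "wz": 0, "gripper": 2.5}, {"x": 0, "y": -0.2, "z": 0.5, "wx": 0, "wy": 0, "wz": 0, "gripper": 2.5}, {"x": 0, "y": -0.2, "z": 0.5, "wx": 0, "wy": 0, "wz": 0, "gripper": 2.5}, {"x": 0, "y": -0.15, "z": 0.4, "wx": 0, "wy": 0, "wz": 0, "gripper": 2.5}, {"x": 0, "y": 0, "z": 0, "wx": 0, "wy": 0, "wz": 0, "gripper": 2.5}, {"x": 0, "y": 0, "z": 0, "wx": 0, "wy": 0, "wz": 0, "gripper": 2.5}]}}

```text
time_s: 7.8
position: [0.5358, -0.2033, 0.1931]
tool_rot: [[-0.306, 0.904, 0.3], [0.952, 0.29, 0.097], [0.0, 0.316, -0.949]]
ft_force: [4.0, 1.8, -0.3]
grip_width: 0.0297
```

```bash
python3 go.py -36 34 .32 -36 33.5 .16 -35.5 32.5 0
```

```text
flat end xyz, tilt (array([-35.2,  -0.8,  34.9]), 0.321) F [ 4.   1.8 -0.3] t 7.8
shift cm [ 0.08 -0.09  0.07] turn [ 0.001 -0.    -0.   ]
shift cm [0.   2.41 0.8 ] turn [0.16 0.   0.  ]
shift cm [-0.    2.46  0.86] turn [ 0.16  0.   -0.  ]
```

The spring is pushed in (4.4 N along holder +x, about 10 mm or more) with the button still up. Now rotate down about the flat end, in stages.

{"fn": "step_arm", "kwargs": {"increments": [{"x": 0, "y": 0.55, "z": 0.22, "wx": 0.04, "wy": 0, "wz": 0, "gripper": 2.5}, {"x": 0, "y": 0.6, "z": 0.22, "wx": 0.04, "wy": 0, "wz": 0, "gripper": 2.5}, {"x": 0, "y": 0.6, "z": 0.22, "wx": 0.04, "wy": 0, "wz": 0, "gripper": 2.5}, {"x": 0, "y": 0.6, "z": 0.22, "wx": 0.04, "wy": 0, "wz": 0, "gripper": 2.5}, {"x": 0, "y": 0, "z": 0, "wx": 0, "wy": 0, "wz": 0, "gripper": 2.5}, {"x": 0, "y": 0, "z": 0, "wx": 0, "wy": 0, "wz": 0, "gripper": 2.5}], "newtons": 120}}

```text
time_s: 8.4
position: [0.5601, -0.1952, 0.1914]
tool_rot: [[-0.306, 0.939, 0.155], [0.952, 0.302, 0.049], [-0.001, 0.163, -0.987]]
ft_force: [7.1, 3.5, 2.3]
grip_width: 0.0292
```

```bash
python3 go.py -35.5 33 .08 -35.5 32.3 0
```

```text
flat end xyz, tilt (array([-34.6,  -0.6,  32.8]), 0.163) F [7.1 3.5 2.3] t 8.4
shift cm [0.05 1.19 0.31] turn [0.083 0.001 0.   ]
shift cm [0.   1.22 0.4 ] turn [ 0.08 -0.   -0.  ]
```

Horizontal force is 8 N, so the tab is near its stop. I'll bias about 1 mm toward +x and continue levelling.

{"fn": "step_arm", "kwargs": {"increments": [{"x": 0, "y": 0.7, "z": 0.18, "wx": 0.04, "wy": 0, "wz": 0, "gripper": 2.5}, {"x": 0, "y": 0.6, "z": 0.18, "wx": 0.04, "wy": 0, "wz": 0, "gripper": 2.5}, {"x": 0, "y": 0, "z": 0, "wx": 0, "wy": 0, "wz": 0, "gripper": 2.5}]}}

```text
time_s: 8.7
position: [0.5726, -0.1912, 0.1891]
tool_rot: [[-0.307, 0.949, 0.077], [0.952, 0.306, 0.024], [-0.0, 0.081, -0.997]]
ft_force: [4.5, 1.4, 0.2]
grip_width: 0.0291
```

```bash
python3 go.py -34.5 32.3 0
```

```text
flat end xyz, tilt (array([-34.5,  -0.6,  31.8]), 0.081) F [4.5 1.4 0.2] t 8.7
shift cm [0.05 1.25 0.28] turn [0.081 0.    0.001]
```

{"fn": "step_arm", "kwargs": {"increments": [{"x": 0, "y": 0.62, "z": 0.14, "wx": 0.04, "wy": 0, "wz": 0, "gripper": 2.5}, {"x": 0, "y": 0.62, "z": 0.16, "wx": 0.04, "wy": 0, "wz": 0, "gripper": 2.5}, {"x": 0, "y": 0, "z": 0, "wx": 0, "wy": 0, "wz": 0, "gripper": 2.5}, {"x": 0, "y": 0, "z": 0, "wx": 0, "wy": 0, "wz": 0, "gripper": 2.5}]}}

```text
time_s: 9.1
position: [0.5841, -0.1876, 0.1874]
tool_rot: [[-0.306, 0.952, 0.003], [0.952, 0.306, 0.001], [-0.0, 0.003, -1.0]]
ft_force: [1.6, 2.5, 5.5]
grip_width: 0.0292
```

```bash
python3 go.py -34.5 32.3 0
python3 - <<'E'
from h import *
d=env.get_image("wrist"); w=d["color"];s=env.get_image("side")["color"]
cv2.imwrite("pics/l5.png",np.hstack([cv2.resize(w[60:360,200:440],(400,500)),cv2.resize(s[105:193,310:380],(398,500),interpolation=cv2.INTER_CUBIC)]))
E
```

```text
flat end xyz, tilt (array([-34.7,  -0.7,  32.3]), 0.003) F [1.6 2.5 5.5] t 9.1
shift cm [0.06 0.06 0.01] turn [0.003 0.    0.   ]
```

View pics/l5.png

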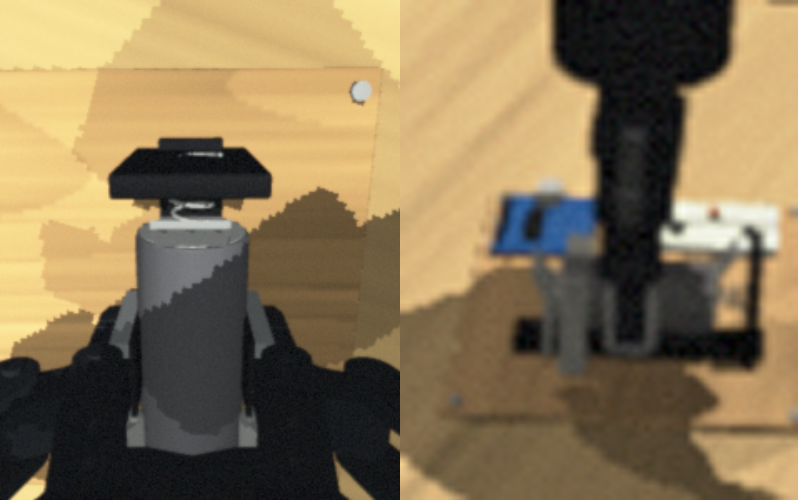

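Picture 11: the cell looks level and home, with its flat face on the tab and the clips either side. Releasing and lifting.

{"fn": "step_arm", "kwargs": {"increments": [{"x": 0, "y": 0, "z": 0, "wx": 0, "wy": 0, "wz": 0, "gripper": 6}, {"x": 0, "y": 0, "z": 0, "wx": 0, "wy": 0, "wz": 0, "gripper": 6}, {"x": 0, "y": 0, "z": 0, "wx": 0, "wy": 0, "wz": 0, "gripper": 6}, {"x": 0, "y": 0, "z": 0, "wx": 0, "wy": 0, "wz": 0, "gripper": 6}, {"x": 0, "y": 0, "z": -2, "wx": 0, "wy": 0, "wz": 0, "gripper": 6}, {"x": 0, "y": 0, "z": -3, "wx": 0, "wy": 0, "wz": 0, "gripper": 6}, {"x": 0, "y": 0, "z": -3, "wx": 0, "wy": 0, "wz": 0, "gripper": 6}, {"x": 0, "y": 1.5, "z": 0, "wx": 0, "wy": 0, "wz": 0, "gripper": 0}, {"x": 0, "y": 0, "z": 0, "wx": 0, "wy": 0, "wz": 0, "gripper": 0}, {"x": 0, "y": 0, "z": 0, "wx": 0, "wy": 0, "wz": 0, "gripper": 0}, {"x": 0, "y": 0, "z": 0, "wx": 0, "wy": 0, "wz": 0, "gripper": 0}, {"x": 0, "y": 0, "z": 0, "wx": 0, "wy": 0, "wz": 0, "gripper": 0}, {"x": 0, "y": 0, "z": 0, "wx": 0, "wy": 0, "wz": 0, "gripper": 0}, {"x": 0, "y": 0, "z": 0, "wx": 0, "wy": 0, "wz": 0, "gripper": 0}], "newtons": 40}}

```text
time_s: 10.6
position: [0.5982, -0.1833, 0.2666]
tool_rot: [[-0.306, 0.952, 0.001], [0.952, 0.306, 0.0], [0.0, 0.001, -1.0]]
ft_force: [-0.1, 0.5, 0.6]
grip_width: -0.0004
```

{"fn": "step_arm", "kwargs": {"increments": [{"x": 0, "y": 0, "z": 1.4, "wx": 0, "wy": 0, "wz": 0, "gripper": 0}, {"x": 0, "y": 0, "z": 1.2, "wx": 0, "wy": 0, "wz": 0, "gripper": 0}, {"x": 0, "y": 0, "z": 0.8, "wx": 0, "wy": 0, "wz": 0, "gripper": 0}, {"x": 0, "y": 0, "z": 0.5, "wx": 0, "wy": 0, "wz": 0, "gripper": 0}, {"x": 0, "y": 0, "z": 0.3, "wx": 0, "wy": 0, "wz": 0, "gripper": 0}, {"x": 0, "y": 0, "z": 0, "wx": 0, "wy": 0, "wz": 0, "gripper": 0}]}}

```text
time_s: 11.2
position: [0.5984, -0.1832, 0.2245]
tool_rot: [[-0.306, 0.952, 0.001], [0.952, 0.306, 0.0], [0.0, 0.001, -1.0]]
ft_force: [0.5, -0.1, -0.4]
grip_width: 0.0001
```

{"fn": "step_arm", "kwargs": {"increments": [{"x": 0, "y": 0, "z": 0.1, "wx": 0, "wy": 0, "wz": 0, "gripper": 0}, {"x": 0, "y": 0, "z": 0.1, "wx": 0, "wy": 0, "wz": 0, "gripper": 0}, {"x": 0, "y": 0, "z": 0.1, "wx": 0, "wy": 0, "wz": 0, "gripper": 0}, {"x": 0, "y": 0, "z": 0, "wx": 0, "wy": 0, "wz": 0, "gripper": 0}]}}

```text
time_s: 11.6
position: [0.5984, -0.1832, 0.2219]
tool_rot: [[-0.306, 0.952, 0.001], [0.952, 0.306, 0.0], [-0.0, 0.001, -1.0]]
ft_force: [0.6, 0.0, 0.8]
grip_width: 0.0
```

No contact down to tip height 48.5 mm, which is the home top of the cell. I'll nudge slightly further to confirm contact and seating.

{"fn": "step_arm", "kwargs": {"increments": [{"x": 0, "y": 0, "z": 0.05, "wx": 0, "wy": 0, "wz": 0, "gripper": 0}, {"x": 0, "y": 0, "z": 0.05, "wx": 0, "wy": 0, "wz": 0, "gripper": 0}, {"x": 0, "y": 0, "z": 0.03, "wx": 0, "wy": 0, "wz": 0, "gripper": 0}, {"x": 0, "y": 0, "z": 0, "wx": 0, "wy": 0, "wz": 0, "gripper": 0}]}}

```text
time_s: 12.0
position: [0.5984, -0.1832, 0.2218]
tool_rot: [[-0.306, 0.952, 0.002], [0.952, 0.306, -0.001], [-0.001, 0.002, -1.0]]
ft_force: [-2.4, 0.6, 10.6]
grip_width: 0.0002
```

Firm contact at 48.4 mm with 10.6 N, so the cell is home. I'll retract and take the last look.

{"fn": "step_arm", "kwargs": {"increments": [{"x": 0, "y": 0, "z": -1, "wx": 0, "wy": 0, "wz": 0, "gripper": 0}, {"x": 0, "y": 0, "z": -4, "wx": 0, "wy": 0, "wz": 0, "gripper": 0}, {"x": 0, "y": 2, "z": -4, "wx": 0, "wy": 0, "wz": 0, "gripper": 0}, {"x": 0, "y": 3, "z": -3, "wx": 0, "wy": 0, "wz": 0, "gripper": 0}, {"x": 0, "y": 2, "z": 0, "wx": 0, "wy": 0, "wz": 0, "gripper": 0}, {"x": 0, "y": 0, "z": 0, "wx": 0, "wy": 0, "wz": 0, "gripper": 0}, {"x": 0, "y": 0, "z": 0, "wx": 0, "wy": 0, "wz": 0, "gripper": 0}]}}

```text
time_s: 12.7
position: [0.6647, -0.1617, 0.3399]
tool_rot: [[-0.306, 0.952, -0.001], [0.952, 0.306, 0.001], [0.001, -0.0, -1.0]]
ft_force: [-0.1, -0.6, 0.5]
grip_width: 0.0
```

Run:
```python
from h import *
from go import H,YAW,Ro
d=env.get_image("wrist"); w=d["color"];s=env.get_image("side")["color"]
P=H+Ro.from_euler("z",YAW).apply(np.array([[-35,0,48.5],[33,0,48.5],[35,0,32.5],[-29,0,46]])/1e3); q=proj(d,P); print(q.round(0).tolist())
o=np.int32(q.mean(0))-[75,95]; o=np.maximum(o,0); a=w[o[1]:o[1]+190,o[0]:o[0]+150]; k=(a.shape[1],a.shape[0]); print(o,k)
cv2.imwrite("pics/l6.png",np.hstack([cv2.resize(a,(400,int(400*k[1]/k[0])),interpolation=cv2.INTER_CUBIC)[:500],cv2.resize(s[105:193,310:380],(398,500),interpolation=cv2.INTER_CUBIC)]))
```

```text
[[315.0, 59.0], [315.0, 140.0], [315.0, 141.0], [315.0, 67.0]]
[239   6] (150, 190)
```

View pics/l6.png

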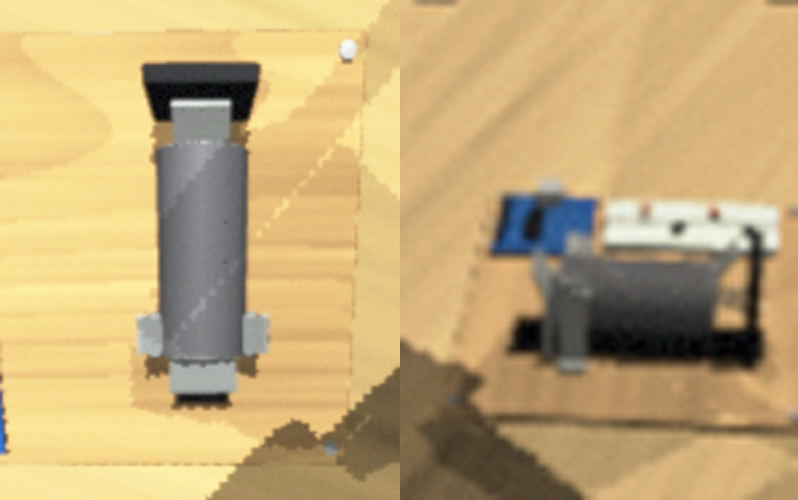

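The last picture shows the cell lying level between the clips. Its flat end is on the compressed tab and its button end is against the end stop.

```bash
python3 -c "
from rig import env
print(env.close_job(), env.observe()['time_s'])"
```

```text
the job is handed in; nothing more can be done
the job is handed in; nothing more can be done
```

The fat cell is home in the holder, released, and I've handed the job in at about 13 s. I got no verdict back.

I gripped the cell at its centre and tilted the button end up about 18°. I lowered the flat end onto the spring tab, then rotated the cell level between the clips and let go. Afterwards I pressed the button half lightly with closed fingers.

**Checks that agreed:**
- **Spring:** with the button still up, the force reading was 4.4 N along the holder axis. By the fitted pose that is about 10 mm or more of tab travel.
- **Height:** the closed fingers met the cell about 15 mm towards the clips, with the tips at 48.4 mm and 10.6 N. The home height of the cell's top there is 48.5 mm.
- **Last picture:** the cell lies level and centred between both clips, with the flat end against the tab. The gripper was clear of everything.

**Small disagreements:**
- **Holder fit:** the fitted pose was 1–3 mm off at the end stop. Halfway through levelling, the axial force reached 8 N, which suggests the tab was near its stop, so I shifted 1 mm towards the clips.
- **Grip width:** it read about 29–30 mm on the 32 mm cell. I put that down to pad compliance.
- **First move call:** it was refused for its format, and the arm did not move.

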